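# Put the measuring cup away and close the pantry chest

### The arm

A 6-joint arm with a two-finger parallel gripper is mounted at the origin on the work surface. World frame = base frame: x ahead of the robot, y to its left, z up, the work surface at z = 0. Lengths are in m, angles in rad, forces in N, time in s.
With the tool pointing down it reaches from about 0.35 to 0.975 m from the base axis. Payload 4.9 kg.
Tool frame: the origin (TCP) lies between the finger pads; the fingertips stand 25 mm ahead of it and the grasp point (between the pads) lies 6 mm ahead of it (ctrl.tip_reach is the distance from the TCP to the fingertips, in m); z points along the fingers, y is the direction in which the jaws open and shut (so a half turn about z gives the same grasp; the last joint's range is limited). The gripper opens to 85 mm and grips with 20 to 120 N. Pads are 22 mm wide; open, the fingers measure 114 mm over their backs; the gripper's body (76 mm by 85 mm) begins 54 mm behind the grasp point. The pads swing forward as they close: fully open they stand 13 mm farther back than shut.
Start: joints at [-1.346, 0.053, 1.613, -0, 1.476, -0.119], TCP at [0.211, -0.588, 0.256] pointing down, gripper open.
Joint ranges: [-3.01, 3.01], [-1.01, 2.22], [0.06, 2.58], [-1.02, 4.17], [0.09, 2.62], [-3.14, 3.14]. Speed limits (rad/s): [2.57, 2.57, 3.14, 3.14, 3.14, 3.14].

### API

Orientations are given as a rotation vector (axis times angle).
In Python, from station import get_obs, get_image, camera_params, order, ctrl gives the robot as it stands.
- The arm moves only by the tool move_arm, never from a script. Its argument "deltas" is one flat list of numbers, 5 for each row, row after row: the opening, from -1 (shut) to 1 (fully open), so that 0 is half open, then the shift along the tool's x, y, z in m, then the turn about the tool's z in degrees. In form: [fingers, tx, ty, tz, turn, fingers, tx, ty, tz, turn, ...]. A call has 1 to 10 rows; each row is the pose to reach, as a shift and turn from the pose measured when the call began, along the tool's axes at that moment; what a row does not reach only later rows make up. A row lasts 1/10 s, in which the tool goes at most 50 mm and 8.59 degrees, less where a joint would pass 70% of its speed; a pose out of reach is approached as far as the arm can. A call with a gripper value outside its range is refused whole. The fingers move at their own pace and stop on an object; "force" is the grip in N (left out, the last holds). Time passes only in rows, so rows that repeat a pose let the fingers close. It gives the time, the measured TCP pose, the force and the opening at its end, in the units of the state.
- get_obs(): the state, without advancing time (a new reading comes with each control period).
- get_image(name): name is "side" or "top" or "wrist"; returns the picture (384x512x3 uint8, red, green, blue); there is no depth.
- camera_params(name): a dict with "camera_matrix" (3x3 intrinsics, pixels), "extrinsics" (4x4, takes a point from camera to world coordinates); the wrist camera has in their place "tool_from_camera" (4x4, takes a point from camera to tool coordinates, whose origin is the TCP and whose axes are the flange's). Camera axes: x right, y up, looking along -z (the intrinsics and any distortion apply to the point x, -y, -z); pixel columns grow to the right and rows downward; lengths in m; the calibration is good to about 2 mm. A picture is of the moment at which its call begins: read the wrist's pose just before it. camera_params takes no time and is no camera call.
- order.finish_job(): hands the job in, once; it reports no verdict.
The state is a dict: "t": time; "q": joint angles; "dq": joint speeds; "effort": joint torques, N m; "tool_pos": TCP position; "tool_rot": TCP orientation; "contact_force": force on the tool from outside, world axes, zero at the start; "wrist_torque": the same for the moment, N m; "opening": finger opening in m.
Only numpy, scipy, OpenCV 4.12 (cv2) and the standard library are available. Lean on these libraries where they do the work, as an engineer would, in place of code of your own. Each camera call takes 0.05 s, during which the arm holds its last target. There are 200 camera calls.

### The job

Put the measuring cup away in the open wooden chest: stand it gently, upright, on the chest's floor and let go of it. Then lift the knee of the folding lid stay past its centre to unlock it, and lower the lid gently until it is fully shut. Leave the cans, the funnel and the tilt-out bin as they stand.

Things in the scene. Friction and masses are not known exactly. Their poses are not given: they have to be found in the camera images.
- chest: Fixed open-topped wooden chest, 250 (its x) x 220 (its y) x 115 mm high, walls and floor 10 mm thick. Origin at the centre of its underside, z up. The lid's hinges run along the back edge (-y), the front is at +y, the folding lid stay is inside the +x end. The lid starts open, almost upright over the back edge; shut, its top is 127 mm above the shelf.
- lid_hinge (a point): Point at the middle of the lid's hinge line, which runs along the chest's x; 121 mm above the shelf, 110 mm behind the chest's centre; turns with the chest.
- lid_edge (a point): Middle of the lid's free edge, half-way through the thickness, 228 mm from the hinge line. The lid is a board 254 mm wide (chest x), 12 mm thick. Axes of the lid: y from hinge to free edge, z out of the face that is on top when shut. Open, this edge is 348 mm above the shelf and the underside faces the chest's front; to lower the lid push its outer face from behind.
- chest_lid (a joint): Lid angle in rad: 0 as it starts, open and locked, standing 1.48 rad (85 degrees) above shut; grows as it closes; 1.48 is fully shut (a stop). Friction hinges hold the lid at any angle; about 2 to 3 N at the free edge moves it once the stay is unlocked. While the stay is locked the lid cannot be lowered.
- knee_boss (a point): Centre of the stay's knee: a round steel boss, 18 mm diameter, 18 mm long along the chest's x, both end faces free, so it can be pinched from above. Locked, it lies 88 mm to +x and 30 mm to -y of the chest's centre, 135 mm above the shelf (20 mm above the rim). Its axes are those of the lower bar: x along the boss, y from the pivot to the knee.
- stay_pivot (a point): Fixed pin of the stay's lower bar inside the chest's +x end: 88 mm to +x and 20 mm to +y of the chest's centre, 91 mm above the shelf. Two flat bars, 13 x 4 mm: the lower, 66 mm, from this pin to the knee; the upper, 99 mm, from the knee to a pin under the lid 95 mm from its hinge. The knee swings on a 66 mm circle about this point; unlocking, it goes up and to the front (+y).
- stay_knee (a joint): Bend of the knee in rad: 0 = locked, sagging past centre against its stop; 0.2 = bars in line (centre); more = unlocked, the knee folded up and forward, about 3.1 with the lid shut. The lid follows: about 0.1 rad lower at a bend of 0.9. Left just past centre (below about 0.3) the knee may drop back and lock; beyond, it stays where it is left. A few newtons move it.
- cup_center (a point): Centre (half-way up, 35 mm above its foot) of the red ceramic measuring cup: round, 64 mm outer diameter, 70 mm high, wall 5 mm, about 0.2 kg, standing upright. Its loop handle reaches out 60 mm from the axis along +y, a small pouring lip 38 mm along -y; z is up. The sides at +x and -x are free.
- can_a: Sealed aluminium soda can, 66 mm diameter, 122 mm high, standing; origin at the centre of its foot. A bystander.
- can_b: A second such can, on the right of the chest. A bystander.
- funnel: Stainless steel funnel standing on its mouth, 90 mm diameter, 105 mm high, spout up; origin at the centre of its foot. A bystander.
- bin_case: White plastic case of the tilt-out bin, 160 x 160 x 190 mm, fixed, far to the right; origin at the centre of its underside. A bystander.
- tilt_bin_lip (a point): Pull lip at the top front of the tilt-out bin, which is hinged at its base and tilts forward out of its case by a varying amount; faces the chest. A bystander.
There are look-alikes about, which are no part of the job. What is meant by the part that bears cup_center is not blue or purple, and is the smaller of those in its own colour.

How it is judged:
On the way, in this order (a step that is already met when the one before it is completed fails the run):
1. the cup stands upright on the chest's floor, let go, while the lid is still open and its stay locked (z of cup_center in the frame of chest below 0.053 m and x of cup_center in the frame of chest between -0.115 and 0.115 m and y of cup_center in the frame of chest between -0.1 and 0.1 m and angle between cup_center's own z axis and vertical below 0.12 rad and contact force between cup and the fingers below 0.2 N and value of joint stay_knee below 0.2 rad), for 0.2 s.
2. the stay's knee has been lifted past centre, the lid still up (value of joint stay_knee above 0.3 rad and value of joint chest_lid below 0.9 rad), for 0.2 s.
At the end, for the whole second after the job is handed in: The lid is shut (joint above 1.44 rad, its free edge within about 9 mm of home) and at rest; the measuring cup stands at rest upright (within 7 degrees) on the floor inside the chest (value of joint chest_lid above 1.44 rad and velocity of joint chest_lid between -0.05 and 0.05 rad/s and z of cup_center in the frame of chest below 0.053 m and x of cup_center in the frame of chest between -0.115 and 0.115 m and y of cup_center in the frame of chest between -0.1 and 0.1 m and angle between cup_center's own z axis and vertical below 0.12 rad and linear speed of cup below 0.03 m/s); the robot touches nothing.
It fails at once if the cup is dropped into the chest (over 0.6 m/s close above its floor) (z of cup_center in the frame of chest below 0.075 m and horizontal distance between cup_center and chest below 0.13 m and linear speed of cup above 0.6 m/s).
It fails at once if the lid is slammed (faster than 1.8 rad/s over the last 20 degrees) (value of joint chest_lid above 1.13 rad and velocity of joint chest_lid above 1.8 rad/s).
It fails at once if a can, the funnel or the tilt-out bin is disturbed (moved over 30 mm or tipped) (distance of any of can_a, can_b, funnel, tilt_bin_lip from where it was at the start of the episode above 0.03 m or angle between any of can_a, can_b, funnel's own z axis and vertical above 0.5 rad).
It also fails if it takes over 61 s, if anything falls off the work surface, if the arm or the gripper's body presses on something with over 40 N, if the wrist force passes 120 N, or if a joint passes its speed limit or range.

## Working session

There is one attempt and no reset: what is moved stays moved. The work goes in short steps, Python scripts to look and compute and a tool call to move; the robot and the scene stay as the last step left them, time stands still between calls to the robot, and variables do not carry over. Pictures are saved under pics/ and viewed, about 8 in all and at most 12, crops included, and the job is handed in when it is done.

Besides the shell and the picture viewer there is one more tool, called by a JSON object that holds its "fn" and its "kwargs", one argument or row to a line. move_arm: Moves the arm, as the interface text tells. Its arguments: {"type":"object","properties":{"deltas":{"type":"array"},"force":{"type":"number"}},"required":["deltas"]}

```bash
mkdir -p pics
cat > h.py <<'E'
import numpy as np, cv2
from station import get_obs, get_image, camera_params, order, ctrl
from scipy.spatial.transform import Rotation as R
def ext(n):
    p=camera_params(n)
    if n!='wrist': return p,np.array(p['extrinsics'])
    o=get_obs();T=np.eye(4);T[:3,:3]=R.from_rotvec(o['tool_rot']).as_matrix();T[:3,3]=o['tool_pos']
    return p,T@np.array(p['tool_from_camera'])
def ray(n,u,v,T=None):
    p=camera_params(n); K=np.array(p['camera_matrix']); T=ext(n)[1] if T is None else T
    d=np.array([(u-K[0,2])/K[0,0],-(v-K[1,2])/K[1,1],-1.]); return T[:3,3],T[:3,:3]@d
def onz(n,u,v,z,T=None):
    o,d=ray(n,u,v,T); return o+d*(z-o[2])/d[2]
def proj(n,P,T=None):
    p=camera_params(n); K=np.array(p['camera_matrix']); T=ext(n)[1] if T is None else T
    c=(np.atleast_2d(P)-T[:3,3])@T[:3,:3]; c=c/-c[:,2:]
    return np.c_[K[0,0]*c[:,0]+K[0,2],-K[1,1]*c[:,1]+K[1,2]]
def snap(n,f):
    im=get_image(n); cv2.imwrite('pics/'+f,im[:,:,::-1]); return im
E
python3 - <<'E'
from h import *
for n in('side','top'):
    snap(n,n+'0.png');p=camera_params(n);print({k:np.round(v,3).tolist() if not isinstance(v,str) else v for k,v in p.items()})
print(get_obs())
a=[cv2.imread(f'pics/{n}0.png') for n in('side','top')]
E
```

```text
{'camera_matrix': [[455.968, 0.0, 259.51], [0.0, 455.968, 188.695], [0.0, 0.0, 1.0]], 'extrinsics': [[-0.517, 0.608, -0.603, -0.445], [-0.856, -0.36, 0.37, 0.527], [0.008, 0.707, 0.707, 1.314], [0.0, 0.0, 0.0, 1.0]]}
{'camera_matrix': [[461.851, 0.0, 253.367], [0.0, 461.851, 189.873], [0.0, 0.0, 1.0]], 'extrinsics': [[0.0, 0.977, -0.215, 0.19], [-1.0, -0.0, -0.003, -0.066], [-0.003, 0.215, 0.977, 1.737], [0.0, 0.0, 0.0, 1.0]]}
{'t': 0.1, 'q': array([-1.34600942e+00,  5.32827609e-02,  1.61416236e+00, -1.75531388e-05,
        1.47600494e+00, -1.18978050e-01]), 'dq': array([-6.52249426e-04, -1.11371409e-03, -2.56727938e-03, -7.16722993e-04,
       -1.15062973e-03, -3.11007317e-05]), 'effort': array([ 8.85502177e-04, -3.94896555e+01, -3.71366966e+01, -1.31462184e-04,
        3.83619539e-03,  8.80274285e-06]), 'tool_pos': array([ 0.21053835, -0.58791743,  0.25518754]), 'tool_rot': array([-3.09347281e+00, -5.37015319e-01,  1.81583544e-04]), 'contact_force': array([ 0.13601586, -0.53062039, -0.99871938]), 'wrist_torque': array([ 0.01134585, -0.03301177, -0.04105603]), 'opening': 0.0853643394897119}
```

View pics/top0.png

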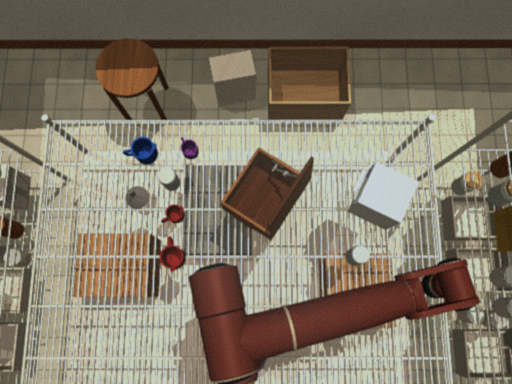

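View pics/side0.png

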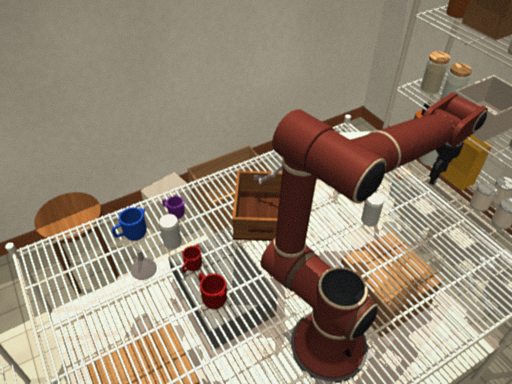

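The top view shows cups at (143,151) blue, (190,149) purple, (175,214) red and small, (172,257) red and larger. The small red one at (175,214) fits: it is not blue or purple, and it is the smaller of the two reds. The chest is at about (262,195), with its lid on the right. I'll confirm in an enlarged crop.

Run:
```python
from h import *
im=cv2.imread('pics/top0.png')
cv2.imwrite('pics/c1.png',cv2.resize(im[135:285,125:325],None,fx=4,fy=4,interpolation=cv2.INTER_CUBIC))
for n in('top','side'):
    im=cv2.imread(f'pics/{n}0.png');hsv=cv2.cvtColor(im,cv2.COLOR_BGR2HSV)
    m=(((hsv[...,0]<6)|(hsv[...,0]>174))&(hsv[...,1]>170)&(hsv[...,2]>50)).astype(np.uint8)
    k,l,s,c=cv2.connectedComponentsWithStats(m)
    for i in range(1,k):
        if s[i,4]>40: print(n,s[i],c[i].round(1),onz(n,*c[i],.05).round(3))
```

```text
top [163 207  20  15 131] [173.9 215.4] [0.464 0.233 0.05 ]
top [160 238  23  32 276] [172.1 257.3] [0.311 0.233 0.05 ]
side [456 107  26  18  78] [469.8 116. ] [ 0.543 -1.233  0.05 ]
side [384 108  66  40 499] [417.  128.4] [ 0.6  -0.95  0.05]
side [295 111  29  16  81] [309.3 118.3] [ 0.912 -0.572  0.05 ]
side [331 132  61  29 383] [365.4 143.6] [ 0.636 -0.676  0.05 ]
side [353 168  12  20  45] [357.6 176.1] [ 0.493 -0.513  0.05 ]
side [261 240  14  25  82] [268.1 252.7] [0.352 0.001 0.05 ]
side [182 245  19  27 374] [191.5 258.1] [0.466 0.237 0.05 ]
side [310 257  20  14  62] [319.8 263.1] [ 0.225 -0.126  0.05 ]
side [199 273  27  36 744] [212.7 289.8] [0.317 0.232 0.05 ]
```

View pics/c1.png

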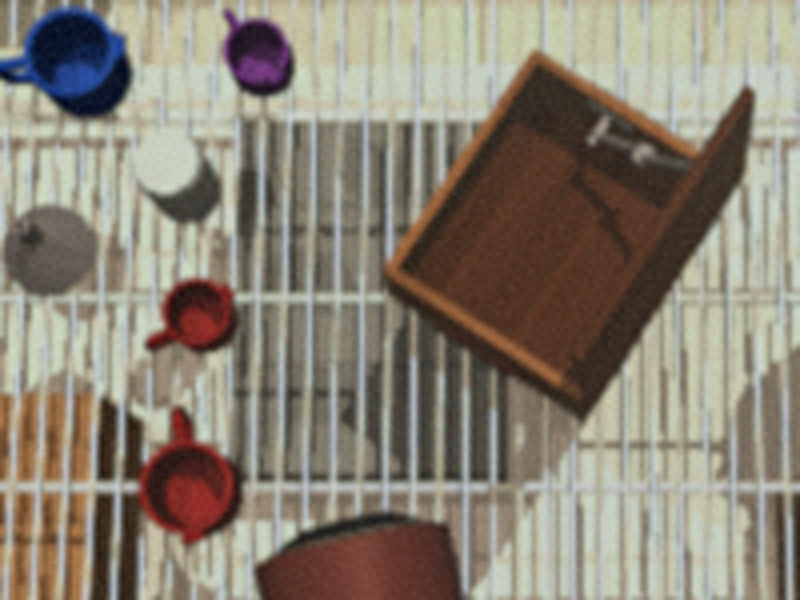

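```bash
cat >> h.py <<'E'
def chest(P,Q): # front outer rim corners +x, -x  (z=.115)
    ex=(P-Q);ex[2]=0; print('width',np.linalg.norm(ex)); ex/=np.linalg.norm(ex); ey=np.array([-ex[1],ex[0],0])
    c=(P+Q)/2-ey*.11; c[2]=0
    return c,ex,ey
def c2w(C,p): c,ex,ey=C; return c+ex*p[0]+ey*p[1]+np.array([0,0,p[2]])
E
python3 - <<'E'
from h import *
f=lambda x,y:(x/4+125-.375,y/4+135-.375)
P=onz('top',*f(537,50),.115);Q=onz('top',*f(386,270),.115)
C=chest(P,Q);print(C)
for n,p in dict(boss=[.088,-.03,.135],piv=[.088,.02,.091],hinge=[0,-.11,.121],edge=[0,-.09,.348],e1=[.127,-.09,.348],e2=[-.127,-.09,.348],bl=[-.125,-.11,.115]).items():
    w=c2w(C,np.array(p)); u=proj('top',w)[0]; print(n,w.round(3),((u+.375-[125,135])*4).round(0), proj('side',w)[0].round(0))
c=onz('top',*f(198,316),.07);h=onz('top',*f(155,342),.035);l=onz('top',*f(228,289),.065)
print('cup',c,h,l)
o=get_obs();M=R.from_rotvec(o['tool_rot']).as_matrix();print(M.round(3))
E
```

```text
width 0.24609305453493427
(array([ 0.54395413, -0.10580419,  0.        ]), array([ 0.83490789, -0.55038969,  0.        ]), array([0.55038969, 0.83490789, 0.        ]))
boss [ 0.601 -0.179  0.135] [647. 157.] [274. 174.]
piv [ 0.628 -0.138  0.091] [598. 140.] [261. 182.]
hinge [ 0.483 -0.198  0.121] [668. 289.] [296. 194.]
edge [ 0.494 -0.181  0.348] [669. 222.] [294. 146.]
e1 [ 0.6   -0.251  0.348] [756.  90.] [293. 122.]
e2 [ 0.388 -0.111  0.348] [580. 359.] [294. 172.]
bl [ 0.379 -0.129  0.115] [591. 407.] [296. 220.]
cup [0.46764237 0.22829079 0.07      ] [0.44898004 0.27358249 0.035     ] [0.49360915 0.20250436 0.065     ]
[[ 0.941  0.337 -0.   ]
 [ 0.337 -0.941  0.002]
 [ 0.    -0.002 -1.   ]]
```

The crop confirms that the small red cup at crop (198,316) is clearly smaller than the red one at (190,490). Its handle points lower left and its lip upper right. The chest model re-projects to within a few mm. I'm moving over the cup.

{"fn": "move_arm", "kwargs": {
  "deltas": [1,0,0,-0.05,0,1,0,0,-0.1,0,1,0,0,-0.15,-5,1,0.03,-0.02,-0.18,-12,1,0.07,-0.05,-0.2,-20,1,0.11,-0.08,-0.2,-28,1,0.15,-0.11,-0.2,-36,1,0.19,-0.135,-0.2,-44,1,0.23,-0.165,-0.2,-52,1,0.27,-0.19,-0.2,-60],
  "force": 30
}}

```text
t: 1.1
tool_pos: [0.4014, -0.3163, 0.4553]
tool_rot: [-2.405, -2.019, -0.001]
contact_force: [2.1, -0.5, 0.1]
opening: 0.0854
```

```bash
cat >> h.py <<'E'
def to(pos,yaw): # shift in tool axes and turn to bring TCP to pos, tool y-axis to world angle yaw(deg)
    o=get_obs();M=R.from_rotvec(o['tool_rot']).as_matrix();d=M.T@(np.array(pos)-o['tool_pos'])
    y=np.degrees(np.arctan2(M[1,1],M[0,1])); print('t',round(o['t'],2),'pos',o['tool_pos'].round(4),'yaw',round(y,1),'q6',round(o['q'][5],2),'shift',d.round(4),'turn',round((-(yaw-y)+180)%360-180,1),'F',o['contact_force'].round(1),'op',round(o['opening'],4))
E
python3 -c "
from h import *
to([.467,.23,.25],32)"
```

```text
t 1.1 pos [ 0.4014 -0.3163  0.4553] yaw -10.0 q6 -0.64 shift [ 0.5491 -0.0299  0.2064] turn -42.0 F [ 2.1 -0.5  0.1] op 0.0854
```

{"fn": "move_arm", "kwargs": {
  "deltas": [1,0.05,0,0,-4,1,0.1,-0.005,0,-8,1,0.15,-0.01,0,-12,1,0.2,-0.01,0,-16,1,0.25,-0.015,0,-20,1,0.3,-0.015,0,-25,1,0.35,-0.02,0,-30,1,0.4,-0.02,0,-35,1,0.45,-0.025,0.02,-40,1,0.49,-0.03,0.05,-42]
}}

```text
t: 2.1
tool_pos: [0.4567, 0.1684, 0.4116]
tool_rot: [1.517, 2.749, 0.007]
contact_force: [0.5, -0.3, -0.8]
opening: 0.0853
```

{"fn": "move_arm", "kwargs": {
  "deltas": [1,0.03,0,0.04,0,1,0.05,0,0.08,0,1,0.05,0,0.11,0,1,0.05,0,0.11,0]
}}

```text
t: 2.5
tool_pos: [0.4276, 0.2108, 0.2954]
tool_rot: [-1.513, -2.747, 0.005]
contact_force: [0.1, -0.0, -1.3]
opening: 0.0856
```

Run:
```python
from h import *
to([.467,.23,.25],32)
p,T=ext('wrist');np.save('T.npy',T);im=snap('wrist','w1.png')
print(np.round(p['tool_from_camera'],3),np.round(p['camera_matrix'],1), proj('wrist',[[.467,.23,.07],[.467,.23,.0]],T))
```

```text
t 2.5 pos [0.4276 0.2108 0.2954] yaw 32.3 q6 -0.26 shift [-0.005   0.0438  0.0452] turn 0.3 F [ 0.1 -0.  -1.3] op 0.0856
[[-0.     0.948  0.318  0.083]
 [ 1.    -0.     0.    -0.   ]
 [ 0.     0.318 -0.948 -0.118]
 [ 0.     0.     0.     1.   ]] [[331.8   0.  256.9]
 [  0.  331.8 187.1]
 [  0.    0.    1. ]] [[299.54351501 163.21382439]
 [293.11639907 149.57620006]]
```

View pics/w1.png

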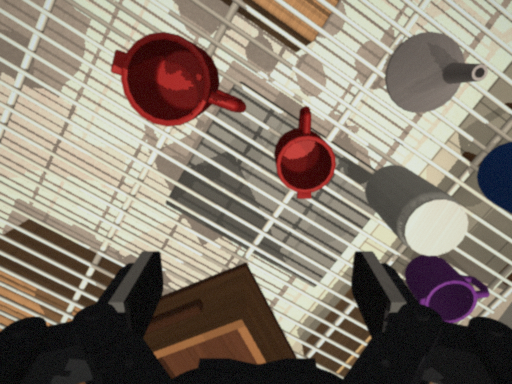

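The wrist view shows the small red cup at (305,162), with its handle straight up at (306,118) and its lip at the bottom at (304,195). The jaws line up left to right, the can is at (435,225) and the funnel at (425,75).

Run:
```python
from h import *
T=np.load('T.npy');im=cv2.imread('pics/w1.png');hsv=cv2.cvtColor(im,cv2.COLOR_BGR2HSV)
m=(((hsv[...,0]<6)|(hsv[...,0]>174))&(hsv[...,1]>150)&(hsv[...,2]>50)).astype(np.uint8)*255
m[:,:260]=0;m=cv2.morphologyEx(m,cv2.MORPH_CLOSE,np.ones((9,9)));m=cv2.morphologyEx(m,cv2.MORPH_OPEN,np.ones((25,25)))
c=max(cv2.findContours(m,0,1)[0],key=cv2.contourArea);e=cv2.fitEllipse(c);print(e,cv2.boundingRect(c))
for z in(.07,.06,.05):print(z,onz('wrist',*e[0],z,T).round(4))
h=onz('wrist',306,118,.045,T);print('h',h)
f=lambda x,y:(x/4+125-.375,y/4+135-.375)
print('can',onz('top',*f(170,160),.122),onz('wrist',436,227,.122,T),'funnel',onz('top',*f(25,235),.105),onz('wrist',478,72,.105,T))
to([.467,.23,.25],32)
```

```text
((303.6336364746094, 160.46786499023438), (55.59934616088867, 61.23601531982422), 146.0172882080078) (277, 132, 55, 57)
0.07 [0.469  0.2348 0.07  ]
0.06 [0.4714 0.2335 0.06  ]
0.05 [0.4739 0.2321 0.05  ]
h [0.45008434 0.27201879 0.045     ]
can [0.60146796 0.24967659 0.122     ] [0.60089008 0.2558642  0.122     ] funnel [0.53594497 0.38127185 0.105     ] [0.54363549 0.38642171 0.105     ]
t 2.55 pos [0.4291 0.2108 0.299 ] yaw 32.3 q6 -0.26 shift [-0.004   0.0423  0.049 ] turn 0.3 F [ 0.  -1.   0.2] op 0.0852
```

{"fn": "move_arm", "kwargs": {
  "deltas": [1,-0.002,0.03,0.03,0,1,-0.003,0.045,0.07,0,1,-0.003,0.045,0.11,0,1,-0.003,0.045,0.11,0,1,-0.003,0.045,0.11,0]
}}

```text
t: 3.05
tool_pos: [0.4697, 0.2323, 0.1911]
tool_rot: [-1.518, -2.75, -0.002]
contact_force: [-0.2, 0.5, 0.2]
opening: 0.0857
```

Run:
```python
from h import *
to([.469,.232,.055],32)
p,T=ext('wrist');im=snap('wrist','w2.png');print(get_obs()['tool_pos'])
for r,z in((.032,.07),):
    a=np.linspace(0,6.28,60);q=proj('wrist',np.c_[.469+r*np.cos(a),.232+r*np.sin(a),0*a+z],T).round().astype(int)
    b=im[:,:,::-1].copy();cv2.polylines(b,[q],True,(0,255,0),1);cv2.imwrite('pics/w2.png',b)
```

```text
t 3.05 pos [0.4697 0.2323 0.1911] yaw 32.2 q6 -0.25 shift [-0.     -0.0009  0.1361] turn 0.2 F [-0.2  0.5  0.2] op 0.0857
[0.47049209 0.23259934 0.19256962]
```

View pics/w2.png

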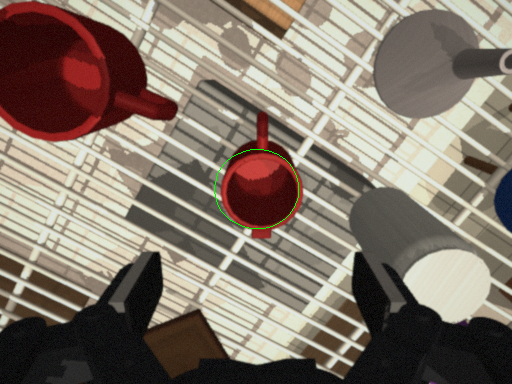

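The view shows the cup rim at (261,190) against my predicted circle at (257,189), so I'm off by 3 mm along the jaws. I'll correct that and descend.

{"fn": "move_arm", "kwargs": {
  "deltas": [1,-0.001,0.002,0.03,0,1,-0.001,0.002,0.07,0,1,-0.001,0.002,0.11,0,1,-0.001,0.002,0.13,0,1,-0.001,0.002,0.137,0,1,-0.001,0.002,0.137,0,1,-0.001,0.002,0.137,0]
}}

```text
t: 3.8
tool_pos: [0.4754, 0.2339, 0.0587]
tool_rot: [1.516, 2.746, 0.012]
contact_force: [-0.3, -0.2, 0.4]
opening: 0.0856
```

{"fn": "move_arm", "kwargs": {
  "deltas": [0.2,0,0,0,0,0,0,0,0,0,-0.3,0,0,0,0,-0.3,0,0,0,0,-0.3,0,0,0,0,-0.3,0,0,0,0,-0.3,0,0,0,0],
  "force": 30
}}

```text
t: 4.5
tool_pos: [0.4771, 0.2343, 0.0615]
tool_rot: [1.514, 2.744, 0.016]
contact_force: [-1.9, -0.4, 8.1]
opening: 0.0619
```

{"fn": "move_arm", "kwargs": {
  "deltas": [-0.3,0,0,-0.02,0,-0.3,0,0,-0.06,0,-0.3,0,0,-0.11,0,-0.3,0,0,-0.15,0,-0.3,0,0,-0.15,0]
}}

```text
t: 5.0
tool_pos: [0.4791, 0.2349, 0.2203]
tool_rot: [1.509, 2.735, 0.033]
contact_force: [-0.1, 0.5, -1.7]
opening: 0.0618
```

```bash
cat >> h.py <<'E'
C=(np.array([.543,-.105,0]),np.array([.835,-.550,0]),np.array([.550,.835,0]))
E
python3 - <<'E'
from h import *
w=c2w(C,[-.025,.01,.22]);print(w);to(w,32)
M=R.from_rotvec(get_obs()['tool_rot']).as_matrix();print(M.round(3))
E
```

```text
[ 0.527625 -0.0829    0.22    ]
t 5.0 pos [0.4791 0.2349 0.2203] yaw 32.2 q6 -0.25 shift [-0.2947 -0.1284 -0.0016] turn 0.2 F [-0.1  0.5 -1.7] op 0.0618
[[-0.533  0.846  0.026]
 [ 0.846  0.533  0.01 ]
 [-0.006  0.027 -1.   ]]
```

{"fn": "move_arm", "kwargs": {
  "deltas": [-0.3,-0.03,-0.01,0,0,-0.3,-0.065,-0.03,0,0,-0.3,-0.105,-0.045,0,0,-0.3,-0.145,-0.06,0,0,-0.3,-0.185,-0.08,0,0,-0.3,-0.225,-0.1,0,0,-0.3,-0.26,-0.115,0,0,-0.3,-0.285,-0.125,0,0,-0.3,-0.295,-0.128,0,0,-0.3,-0.295,-0.128,0,0]
}}

```text
t: 6.0
tool_pos: [0.528, -0.0837, 0.2177]
tool_rot: [1.512, 2.734, 0.033]
contact_force: [0.3, 0.2, -2.8]
opening: 0.0617
```

Run:
```python
from h import *
to([.5276,-.0829,.22],32)
a=snap('wrist','w3.png');b=snap('side','s3.png')
p,T=ext('wrist')
a=a[:,:,::-1].copy()
L=[[-.125,-.11,.115],[.125,-.11,.115],[.125,.11,.115],[-.125,.11,.115]]
q=proj('wrist',[c2w(C,np.array(l)) for l in L],T).round().astype(int);print(q.tolist());cv2.polylines(a,[q],True,(0,255,0),1)
b=cv2.resize(b[110:300,150:350,::-1],None,fx=2,fy=2.02)
cv2.imwrite('pics/m3.png',np.hstack([cv2.resize(a,(400,300)),cv2.resize(b,(400,300))]))
```

```text
t 6.0 pos [ 0.528  -0.0837  0.2177] yaw 32.1 q6 -0.87 shift [ 0.0009  0.0002 -0.0023] turn 0.1 F [ 0.3  0.2 -2.8] op 0.0617
[[24, 142], [200, 396], [441, 307], [337, -13]]
```

View pics/m3.png

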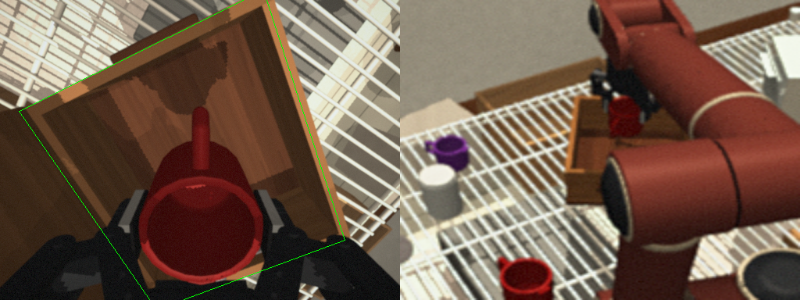

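The left half shows the cup gripped upright over the chest interior, with the predicted rim overlay matching to within a few mm. The right half shows the arm over the chest, with the neighbours untouched. Lowering the cup.

{"fn": "move_arm", "kwargs": {
  "deltas": [-0.3,0,0,0.03,0,-0.3,0,0,0.06,0,-0.3,0,0,0.09,0,-0.3,0,0,0.11,0,-0.3,0,0,0.125,0,-0.3,0,0,0.135,0,-0.3,0,0,0.138,0,-0.3,0,0,0.138,0]
}}

```text
t: 6.9
tool_pos: [0.5317, -0.0803, 0.0803]
tool_rot: [1.508, 2.736, 0.034]
contact_force: [0.1, -0.4, -2.0]
opening: 0.0618
```

{"fn": "move_arm", "kwargs": {
  "deltas": [-0.3,0,0,0.002,0,-0.3,0,0,0.004,0,-0.3,0,0,0.005,0,-0.3,0,0,0.005,0]
}}

```text
t: 7.3
tool_pos: [0.5318, -0.0804, 0.0754]
tool_rot: [1.508, 2.736, 0.034]
contact_force: [0.2, 0.1, -2.0]
opening: 0.0617
```

{"fn": "move_arm", "kwargs": {
  "deltas": [-0.3,0,0,0.002,0,-0.3,0,0,0.004,0,-0.3,0,0,0.005,0,-0.3,0,0,0.005,0]
}}

```text
t: 7.7
tool_pos: [0.5323, -0.0805, 0.0718]
tool_rot: [1.508, 2.736, 0.033]
contact_force: [-3.6, 0.6, 5.8]
opening: 0.0615
```

{"fn": "move_arm", "kwargs": {
  "deltas": [0.6,0,0,0,0,0.8,0,0,0,0,1,0,0,0,0,1,0,0,0,0,1,0,0,0,0,1,0,0,-0.02,0,1,0,0,-0.05,0,1,0,0,-0.09,0,1,0,0,-0.13,0,1,0,0,-0.17,0]
}}

```text
t: 8.7
tool_pos: [0.5276, -0.0822, 0.2431]
tool_rot: [1.508, 2.736, 0.033]
contact_force: [0.6, -0.9, 0.6]
opening: 0.0853
```

Run:
```python
from h import *
b=c2w(C,[.088,-.03,.25]);print(b);to(b,-33.4);to(b,146.6)
p,T=ext('wrist');a=snap('wrist','w4.png')[:,:,::-1].copy()
print(proj('top',c2w(C,[.088,-.03,.135])))
q=proj('wrist',[c2w(C,np.array(l)) for l in [[.088,-.03,.135],[.088,.02,.091],[-.125,-.11,.115],[.125,-.11,.115],[.125,.11,.115],[-.125,.11,.115]]],T).round().astype(int);print(q.tolist());cv2.polylines(a,[q[2:]],True,(0,255,0),1)
for u in q[:2]: cv2.circle(a,tuple(map(int,u)),5,(255,255,0),1)
cv2.imwrite('pics/w4o.png',a)
```

```text
[ 0.59998 -0.17845  0.25   ]
t 8.7 pos [ 0.5276 -0.0822  0.2431] yaw 32.3 q6 -0.87 shift [-0.1201  0.01   -0.0061] turn 65.7 F [ 0.6 -0.9  0.6] op 0.0853
t 8.7 pos [ 0.5276 -0.0822  0.2431] yaw 32.3 q6 -0.87 shift [-0.1201  0.01   -0.0061] turn -114.3 F [ 0.6 -0.9  0.6] op 0.0853
[[286.03921609 174.08951552]]
[[266, 329], [311, 277], [46, 135], [204, 372], [426, 288], [328, -4]]
```

View pics/w4o.png

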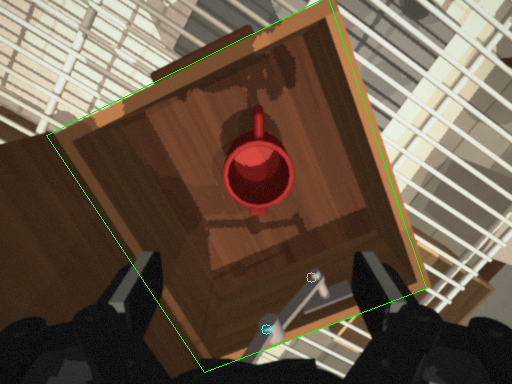

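The cup stands upright and let go at (258,175). The boss is near (270,330) and the pivot near (318,280). Before going over the knee I'll check that the forearm clears the lid's top edge.

Run:
```python
from h import *
o=get_obs();print(o['q'].round(3))
print('start axis',[(z,proj('side',[.211,-.588,z])[0].round(0).tolist()) for z in(.25,.35,.4,.45,.5)])
p=o['tool_pos'];print('now axis',[(z,proj('side',[p[0],p[1],z])[0].round(0).tolist()) for z in(.25,.35,.4,.45,.5)])
b=snap('side','s4.png')
a=cv2.imread('pics/side0.png')
cv2.imwrite('pics/m4.png',np.hstack([cv2.resize(a[60:260,260:512],(400,318)),cv2.resize(b[0:280,130:482,::-1],(400,318))]))
```

```text
[-0.302 -0.178  1.841  0.018  1.445 -0.868]
start axis [(0.25, [437.0, 175.0]), (0.35, [446.0, 152.0]), (0.4, [450.0, 140.0]), (0.45, [455.0, 128.0]), (0.5, [460.0, 115.0])]
now axis [(0.25, [263.0, 171.0]), (0.35, [263.0, 149.0]), (0.4, [263.0, 137.0]), (0.45, [263.0, 124.0]), (0.5, [264.0, 111.0])]
```

View pics/m4.png

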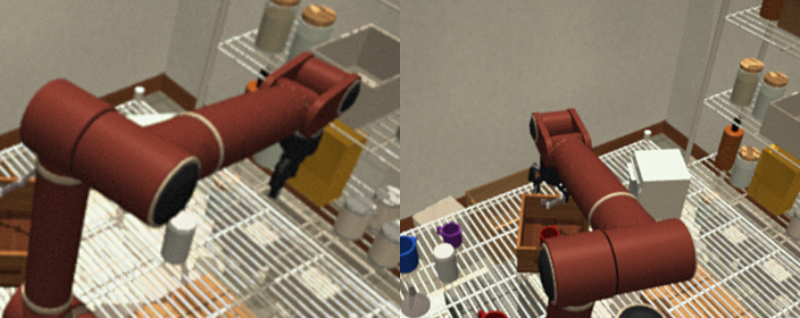

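The wrist joint sits about 0.245 m above the TCP, so the forearm should clear the lid's top edge by about 40 mm. I'm moving to hover over the boss with the jaws along the chest's x.

{"fn": "move_arm", "kwargs": {
  "deltas": [-0.1,0,0,-0.02,8,-0.1,-0.01,0,-0.035,16,-0.1,-0.03,0.003,-0.04,24,-0.1,-0.05,0.005,-0.04,32,-0.1,-0.07,0.007,-0.04,40,-0.1,-0.09,0.009,-0.04,48,-0.1,-0.11,0.01,-0.04,56,-0.1,-0.12,0.01,-0.04,64,-0.1,-0.12,0.01,-0.04,66,-0.1,-0.12,0.01,-0.04,66]
}}

```text
t: 9.8
tool_pos: [0.6019, -0.1799, 0.2903]
tool_rot: [2.761, 1.476, 0.055]
contact_force: [0.1, 0.1, -0.8]
opening: 0.0385
```

Run:
```python
from h import *
b=c2w(C,[.088,-.03,.16]);to(b,-33.4)
p,T=ext('wrist');np.save('T.npy',T);a=snap('wrist','w5.png')[:,:,::-1].copy()
q=proj('wrist',[c2w(C,np.array(l)) for l in [[.088,-.03,.144],[.088,.02,.091],[-.125,-.11,.115],[.125,-.11,.115],[.125,.11,.115],[-.125,.11,.115]]],T).round().astype(int);print(q.tolist());cv2.polylines(a,[q[2:]],True,(0,255,0),1)
for u in q[:2]: cv2.circle(a,tuple(map(int,u)),5,(255,255,0),1)
cv2.imwrite('pics/w5o.png',a);print(get_obs()['q'].round(3))
```

```text
t 9.8 pos [ 0.6019 -0.1799  0.2903] yaw -33.8 q6 0.17 shift [-0.0033 -0.0058  0.1302] turn -0.4 F [ 0.1  0.1 -0.8] op 0.0385
[[251, 183], [250, 117], [33, 257], [289, 252], [295, 4], [-24, 5]]
[-0.417  0.023  1.587  0.021  1.501  0.17 ]
```

View pics/w5o.png

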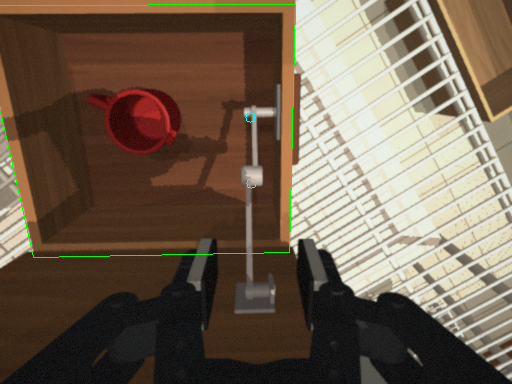

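The view shows the boss at (253,175), the pivot bracket at (258,112) and the lid pin at (255,295). The predicted rim agrees to within about 3 px.

Run:
```python
from h import *
T=np.load('T.npy');c,ex,ey=C
for u,v,z in((253,175,.139),(250,112,.091),(297,5,.115),(293,250,.115)):
    w=onz('wrist',u,v,z,T);print(w.round(4),'chest',((w-c)@ex).round(4),((w-c)@ey).round(4))
w=onz('wrist',253,175,.139,T);to([w[0],w[1],.150],-33.4)
print(R.from_rotvec(get_obs()['tool_rot']).as_matrix().round(3))
```

```text
[ 0.605  -0.1746  0.139 ] chest 0.0901 -0.024
[ 0.6303 -0.1332  0.091 ] chest 0.0884 0.0245
[ 0.7093 -0.0833  0.115 ] chest 0.127 0.1096
[ 0.5916 -0.2662  0.115 ] chest 0.1292 -0.1079
t 9.85 pos [ 0.6019 -0.1797  0.2906] yaw -33.7 q6 0.17 shift [ 0.0023 -0.0039  0.1407] turn -0.3 F [ 0.5 -0.1 -0. ] op 0.0383
[[ 0.554  0.832  0.037]
 [ 0.832 -0.555  0.007]
 [ 0.026  0.026 -0.999]]
```

{"fn": "move_arm", "kwargs": {
  "deltas": [-0.1,0.002,-0.002,0.03,0,-0.1,0.002,-0.003,0.06,0,-0.1,0.002,-0.004,0.09,0,-0.1,0.002,-0.004,0.115,0,-0.1,0.002,-0.004,0.13,0,-0.1,0.002,-0.004,0.138,0,-0.1,0.002,-0.004,0.138,0]
}}

```text
t: 10.55
tool_pos: [0.6043, -0.1745, 0.1518]
tool_rot: [2.761, 1.478, 0.054]
contact_force: [-0.8, -0.0, -0.2]
opening: 0.0386
```

Run:
```python
from h import *
to([.605,-.1746,.148],-33.4);T=ext('wrist')[1];a=snap('wrist','w6.png');s=snap('side','s6.png')
print(proj('wrist',[.605,-.1746,.135],T))
cv2.imwrite('pics/m6.png',np.hstack([cv2.resize(a[150:384,130:442,::-1],(400,300)),cv2.resize(s[100:250,180:380,::-1],(400,300))]))
```

```text
t 10.55 pos [ 0.6043 -0.1745  0.1518] yaw -33.7 q6 0.17 shift [0.0002 0.0005 0.0038] turn -0.3 F [-0.8 -0.  -0.2] op 0.0386
[[259.22084337 262.12014607]]
```

View pics/m6.png

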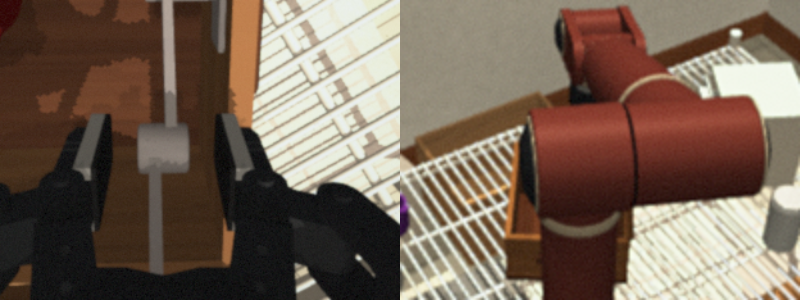

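The boss at crop (163,148) sits centred between the pads at crop 100 and 228, as predicted. I'll pinch it.

{"fn": "move_arm", "kwargs": {
  "deltas": [-0.1,0,0,0.003,0,-0.4,0,0,0.003,0,-0.7,0,0,0.003,0,-1,0,0,0.003,0,-1,0,0,0.003,0,-1,0,0,0.003,0,-1,0,0,0.003,0],
  "force": 40
}}

```text
t: 11.35
tool_pos: [0.6045, -0.1743, 0.1523]
tool_rot: [2.761, 1.479, 0.055]
contact_force: [-6.0, 3.5, 6.7]
opening: 0.0172
```

{"fn": "move_arm", "kwargs": {
  "deltas": [-1,0.004,0,-0.004,0,-1,0.008,0,-0.008,0,-1,0.013,0,-0.0115,0,-1,0.018,0,-0.0145,0,-1,0.023,0,-0.017,0,-1,0.028,0,-0.019,0,-1,0.033,0,-0.0205,0,-1,0.038,0,-0.0215,0,-1,0.038,0,-0.0215,0,-1,0.038,0,-0.0215,0]
}}

```text
t: 12.35
tool_pos: [0.6246, -0.1432, 0.1738]
tool_rot: [2.76, 1.479, 0.052]
contact_force: [2.7, -3.5, -8.5]
opening: 0.0167
```

{"fn": "move_arm", "kwargs": {
  "deltas": [-0.8,0,0,0,0,-0.4,0,0,0,0,-0.1,0,0,0,0,-0.1,0,0,0,0,-0.1,0,0,-0.02,0,-0.1,0,0,-0.05,0,-0.1,0.02,0,-0.09,0,-0.1,0.03,0,-0.13,0,-0.1,0.03,0,-0.13,0]
}}

```text
t: 13.25
tool_pos: [0.64, -0.1187, 0.3142]
tool_rot: [2.75, 1.477, 0.068]
contact_force: [0.3, 0.5, 1.3]
opening: 0.0383
```

Run:
```python
from h import *
C=(C[0]+C[1]*.002+C[2]*.003,C[1],C[2])
T=ext('wrist')[1];a=snap('wrist','w7.png');s=snap('top','t7.png')
print(proj('wrist',[c2w(C,[.088,-.03,.139]),c2w(C,[.088,.008,.160])],T).round())
e=[c2w(C,[0,-.09,.348])];print(proj('top',e),ext('wrist')[1][:3,3])
cv2.imwrite('pics/m7.png',np.hstack([cv2.resize(a[:,:,::-1],(400,300)),cv2.resize(s[130:280,180:380,::-1],(400,300))]))
to([0.6246,-0.1432,.4],-33.4)
```

```text
[[253. 243.]
 [253. 215.]]
[[291.23366109 189.41426186]] [ 0.67774296 -0.05110669  0.42689866]
t 13.35 pos [ 0.6376 -0.1189  0.307 ] yaw -33.6 q6 0.28 shift [-0.025   0.0052 -0.0936] turn -0.2 F [ 0.5  0.1 -0.2] op 0.0384
```

View pics/m7.png

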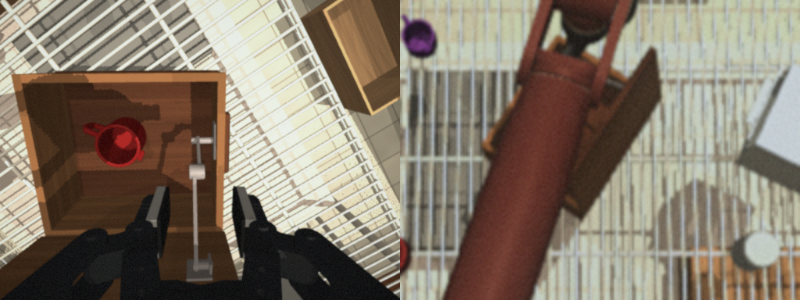

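The boss has moved to full-frame (252,220), matching the predicted raised spot at (253,215), so the stay is unlocked with the lid still up. The top view shows the lid standing. I'm going up and around behind it.

{"fn": "move_arm", "kwargs": {
  "deltas": [-1,0,0,-0.04,0,-1,0,0,-0.08,0,-1,0,0,-0.12,0,-1,-0.03,-0.01,-0.125,0,-1,-0.07,-0.03,-0.13,0,-1,-0.11,-0.045,-0.13,0,-1,-0.15,-0.06,-0.13,0,-1,-0.19,-0.075,-0.13,0,-1,-0.22,-0.085,-0.13,0,-1,-0.225,-0.085,-0.13,0]
}}

```text
t: 14.35
tool_pos: [0.4351, -0.2615, 0.4268]
tool_rot: [2.763, 1.474, 0.054]
contact_force: [1.4, -0.2, 0.5]
opening: 0.0002
```

```bash
sed -i '$d' h.py
cat >> h.py <<'E'
C=(np.array([.5463,-.1036,0]),np.array([.835,-.550,0]),np.array([.550,.835,0]))
def cp():
    c,ex,ey=C;o=get_obs();M=R.from_rotvec(o['tool_rot']).as_matrix();p=o['tool_pos'];t=p+M[:,2]*.025
    print('TCP chest',((p-c)@ex).round(4),((p-c)@ey).round(4),p[2].round(4),'tip',((t-c)@ex).round(4),((t-c)@ey).round(4),t[2].round(4),'axz',M[:,2].round(3))
E
python3 - <<'E'
from h import *
cp();to(c2w(C,[0,-.165,.345]),-33.4)
E
```

```text
TCP chest -0.006 -0.193 0.4268 tip -0.0054 -0.1924 0.4018 axz [ 0.035  0.007 -0.999]
t 14.35 pos [ 0.4351 -0.2615  0.4268] yaw -33.9 q6 -0.11 shift [0.026  0.0037 0.0826] turn -0.5 F [ 1.4 -0.2  0.5] op 0.0002
```

{"fn": "move_arm", "kwargs": {
  "deltas": [-1,0,0,0.03,0,-1,0,0,0.06,0,-1,0.01,0.004,0.08,0,-1,0.03,0.004,0.086,0,-1,0.05,0.004,0.087,0,-1,0.07,0.004,0.088,0,-1,0.085,0.004,0.089,0,-1,0.095,0.004,0.089,0]
}}

```text
t: 15.15
tool_pos: [0.4949, -0.1829, 0.3391]
tool_rot: [2.764, 1.476, 0.052]
contact_force: [0.4, 0.0, -0.7]
opening: -0.0
```

Run:
```python
from h import *
cp();to(c2w(C,[0,-.0763,.336]),-33.4);s=snap('side','s8.png');t=snap('top','t8.png')
cv2.imwrite('pics/m8.png',np.hstack([cv2.resize(s[60:240,180:420,::-1],(400,300)),cv2.resize(t[130:280,180:380,::-1],(400,300))]))
```

```text
TCP chest 0.0006 -0.0945 0.3391 tip 0.0012 -0.0939 0.3141 axz [ 0.033  0.009 -0.999]
t 15.15 pos [ 0.4949 -0.1829  0.3391] yaw -33.8 q6 0.08 shift [ 0.0181 -0.0008  0.0035] turn -0.4 F [ 0.4  0.  -0.7] op -0.0
```

View pics/m8.png

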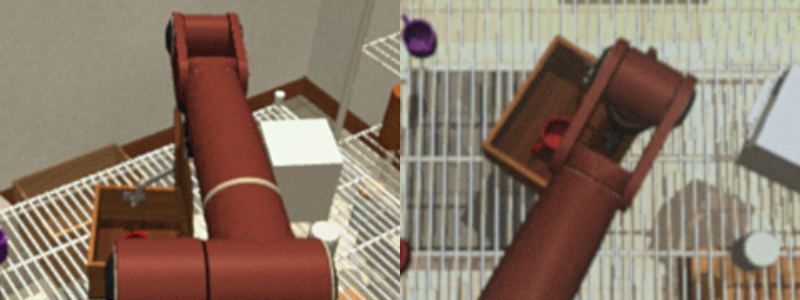

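{"fn": "move_arm", "kwargs": {
  "deltas": [-1,0.008,0,0.002,0,-1,0.0175,0,0.0035,0,-1,0.026,0,0.006,0,-1,0.034,0,0.009,0,-1,0.042,0,0.012,0,-1,0.05,0,0.0155,0,-1,0.058,0,0.019,0,-1,0.0655,0,0.023,0,-1,0.073,0,0.0275,0,-1,0.08,0,0.032,0]
}}

```text
t: 16.25
tool_pos: [0.5407, -0.1158, 0.3094]
tool_rot: [2.762, 1.477, 0.053]
contact_force: [-1.4, 0.5, 1.2]
opening: 0.0003
```

Run:
```python
from h import *
cp();to(c2w(C,[0,.0127,.288]),-33.4)
M=R.from_rotvec(get_obs()['tool_rot']).as_matrix()
for y,z in((-.0003,.299),(.0127,.288),(.0245,.276),(.0353,.263),(.0449,.249),(.0532,.234)): print((M.T@(c2w(C,[0,y,z])-get_obs()['tool_pos'])).round(4))
```

```text
TCP chest 0.0021 -0.0132 0.3094 tip 0.0027 -0.0126 0.2844 axz [ 0.034  0.008 -0.999]
t 16.25 pos [ 0.5407 -0.1158  0.3094] yaw -33.7 q6 0.23 shift [ 0.0253 -0.0027  0.022 ] turn -0.3 F [-1.4  0.5  1.2] op 0.0003
[ 0.0126 -0.0024  0.0107]
[ 0.0253 -0.0027  0.022 ]
[ 0.0368 -0.0031  0.0343]
[ 0.0473 -0.0035  0.0476]
[ 0.0565 -0.0039  0.0618]
[ 0.0644 -0.0043  0.077 ]
```

{"fn": "move_arm", "kwargs": {
  "deltas": [-1,0.0065,-0.001,0.0055,0,-1,0.0125,-0.002,0.011,0,-1,0.019,-0.002,0.0165,0,-1,0.0255,-0.003,0.022,0,-1,0.031,-0.003,0.028,0,-1,0.037,-0.003,0.0345,0,-1,0.042,-0.003,0.041,0,-1,0.0475,-0.0035,0.0475,0,-1,0.052,-0.004,0.0545,0,-1,0.0565,-0.004,0.062,0]
}}

```text
t: 17.25
tool_pos: [0.5711, -0.0657, 0.2483]
tool_rot: [2.762, 1.477, 0.054]
contact_force: [-0.5, 0.6, 0.4]
opening: 0.0002
```

Run:
```python
from h import *
cp();to(c2w(C,[0,.0449,.249]),-33.4)
M=R.from_rotvec(get_obs()['tool_rot']).as_matrix()
for y,z in((.0532,.234),(.0602,.218),(.0658,.202),(.07,.186),(.0727,.169),(.074,.152)): print((M.T@(c2w(C,[0,y,z])-get_obs()['tool_pos'])).round(4))
s=snap('side','s9.png');t=snap('top','t9.png')
cv2.imwrite('pics/m9.png',np.hstack([cv2.resize(s[60:240,180:420,::-1],(400,300)),cv2.resize(t[130:280,180:380,::-1],(400,300))]))
```

```text
TCP chest -0.0001 0.0453 0.2483 tip 0.0005 0.046 0.2233 axz [ 0.034  0.008 -0.999]
t 17.25 pos [ 0.5711 -0.0657  0.2483] yaw -33.7 q6 0.34 shift [-0.0004  0.0001 -0.0007] turn -0.3 F [-0.5  0.6  0.4] op 0.0002
[ 0.0075 -0.0003  0.0145]
[ 0.0141 -0.0007  0.0307]
[ 0.0192 -0.0011  0.0468]
[ 0.023  -0.0015  0.0629]
[ 0.0253 -0.0019  0.08  ]
[ 0.0261 -0.0024  0.097 ]
```

The viewer has reached its limit, so I'll check by numbers from here: whether the lid now covers the cup in the top view.

```bash
cat >> h.py <<'E'
def red(f,n):
    im=cv2.imread('pics/'+f);hsv=cv2.cvtColor(im,cv2.COLOR_BGR2HSV)
    m=(((hsv[...,0]<6)|(hsv[...,0]>174))&(hsv[...,1]>150)&(hsv[...,2]>40)).astype(np.uint8)
    u,v=proj(n,c2w(C,[-.027,.01,.06]))[0].round().astype(int); w=m[v-10:v+11,u-10:u+11]; return (u,v),w.sum(),im[v-3:v+4,u-3:u+4].mean((0,1)).round()
def lidpts(phi): return [c2w(C,[x,-.11+.228*np.cos(phi),.121+.228*np.sin(phi)]) for x in(-.127,0,.127)]
E
python3 - <<'E'
from h import *
for k in '789': print(red(f't{k}.png','top'))
for d in(85,75,50,35,30,25,0): print(d,proj('top',lidpts(np.radians(d))).round().tolist(),proj('side',lidpts(np.radians(d))).round().tolist())
# profile along chest y in top image, at x=-.10 (z=.12), brightness
for k in '09':
    im=cv2.imread(f'pics/{"top0" if k=="0" else "t9"}.png')
    print([im[int(round(v)),int(round(u))].tolist() for u,v in proj('top',[c2w(C,[-.09,y,.118]) for y in np.arange(-.14,.15,.02)])])
E
```

```text
((np.int64(259), np.int64(198)), np.uint64(87), array([39., 48., 94.]))
((np.int64(259), np.int64(198)), np.uint64(182), array([ 37.,  43., 111.]))
((np.int64(259), np.int64(198)), np.uint64(31), array([37., 45., 84.]))
85 [[269.0, 224.0], [291.0, 189.0], [313.0, 156.0]] [[293.0, 171.0], [293.0, 145.0], [292.0, 122.0]]
75 [[258.0, 217.0], [280.0, 183.0], [302.0, 150.0]] [[281.0, 173.0], [281.0, 147.0], [281.0, 123.0]]
50 [[235.0, 204.0], [257.0, 172.0], [278.0, 140.0]] [[253.0, 182.0], [255.0, 156.0], [256.0, 133.0]]
35 [[225.0, 200.0], [247.0, 169.0], [267.0, 138.0]] [[241.0, 191.0], [243.0, 165.0], [245.0, 142.0]]
30 [[223.0, 199.0], [244.0, 168.0], [265.0, 138.0]] [[238.0, 195.0], [240.0, 169.0], [243.0, 146.0]]
25 [[221.0, 199.0], [242.0, 168.0], [262.0, 139.0]] [[235.0, 198.0], [238.0, 172.0], [240.0, 149.0]]
0 [[218.0, 201.0], [238.0, 172.0], [257.0, 144.0]] [[230.0, 217.0], [233.0, 191.0], [235.0, 168.0]]
[[152, 177, 178], [141, 154, 152], [35, 49, 60], [42, 60, 93], [35, 51, 83], [39, 56, 86], [38, 54, 87], [33, 48, 80], [37, 52, 84], [37, 51, 83], [36, 48, 74], [37, 49, 77], [46, 77, 116], [122, 126, 125], [99, 115, 123]]
[[151, 175, 179], [131, 137, 140], [52, 82, 118], [46, 75, 113], [42, 68, 104], [49, 78, 119], [31, 37, 60], [28, 37, 79], [36, 44, 92], [39, 51, 97], [43, 53, 100], [33, 44, 82], [35, 39, 61], [81, 83, 106], [92, 105, 114]]
```

The lid's lit upper face now fills the back of the chest in the top view, so it is following the finger. Continuing down slowly.

{"fn": "move_arm", "kwargs": {
  "deltas": [-1,0.004,0,0.0075,0,-1,0.0075,0,0.0145,0,-1,0.011,0,0.0225,0,-1,0.014,0,0.0305,0,-1,0.0165,-0.001,0.0385,0,-1,0.019,-0.001,0.0465,0,-1,0.021,-0.001,0.0545,0,-1,0.023,-0.001,0.0625,0,-1,0.024,-0.001,0.068,0,-1,0.025,-0.002,0.074,0]
}}

```text
t: 18.35
tool_pos: [0.5851, -0.0428, 0.1731]
tool_rot: [2.764, 1.479, 0.05]
contact_force: [-0.6, -0.1, -0.5]
opening: -0.0005
```

{"fn": "move_arm", "kwargs": {
  "deltas": [-1,0.0005,0,0.005,0,-1,0.001,0,0.01,0,-1,0.001,0,0.014,0,-1,0.001,0,0.016,0,-1,0.001,0,0.018,0,-1,0.001,0,0.018,0]
}}

```text
t: 18.95
tool_pos: [0.5861, -0.0418, 0.1549]
tool_rot: [2.764, 1.479, 0.05]
contact_force: [-0.2, 0.2, -0.3]
opening: 0.0002
```

```bash
python3 -c "
from h import *
cp();print(get_obs()['contact_force'])"
```

```text
TCP chest -0.0007 0.0735 0.1549 tip -0.0002 0.0741 0.1299 axz [ 0.031  0.009 -0.999]
[-0.19089485  0.15815916 -0.2646597 ]
```

{"fn": "move_arm", "kwargs": {
  "deltas": [-1,0,0,0.002,0,-1,0,0,0.003,0,-1,0,0,0.004,0,-1,0,0,0.005,0,-1,0,0,0.005,0]
}}

```text
t: 19.45
tool_pos: [0.5866, -0.0419, 0.1521]
tool_rot: [2.763, 1.479, 0.05]
contact_force: [-4.3, -0.4, 8.6]
opening: -0.0002
```

{"fn": "move_arm", "kwargs": {
  "deltas": [-1,0,0,0.003,0,-1,0,0,0.004,0,-1,0,0,0.004,0]
}}

```text
t: 19.75
tool_pos: [0.5867, -0.0419, 0.1519]
tool_rot: [2.763, 1.479, 0.048]
contact_force: [-10.0, 0.2, 17.7]
opening: 0.0001
```

{"fn": "move_arm", "kwargs": {
  "deltas": [-1,0,0,-0.01,0,-1,0,0,-0.05,0,-1,0,0,-0.1,0,-1,0,0,-0.14,0,-1,-0.04,0,-0.16,0,-1,-0.08,0,-0.17,0,-1,-0.12,-0.01,-0.18,0,-1,-0.16,-0.03,-0.18,0,-1,-0.2,-0.05,-0.18,0,-1,-0.24,-0.08,-0.18,0]
}}

```text
t: 20.75
tool_pos: [0.3804, -0.1996, 0.3247]
tool_rot: [2.762, 1.479, 0.048]
contact_force: [0.0, -1.3, 0.5]
opening: 0.0002
```

Run:
```python
from h import *
cp();snap('top','t10.png');snap('side','s10.png')
for n,f in(('top','t10'),('side','s10')):
    im=cv2.imread(f'pics/{f}.png')
    q=cv2.cvtColor(im,cv2.COLOR_BGR2HSV)
    for x in(-.06,0.06):
        P=proj(n,[c2w(C,[x,y,.127]) for y in np.arange(.08,.14,.005)])
        print(n,x,[im[int(round(v)),int(round(u))].tolist() for u,v in P])
print(red('t10.png','top'))
```

```text
TCP chest -0.0857 -0.1714 0.3247 tip -0.0851 -0.1708 0.2997 axz [ 0.031  0.008 -0.999]
top -0.06 [[55, 92, 138], [57, 90, 138], [51, 88, 138], [54, 88, 136], [59, 93, 139], [47, 80, 129], [41, 64, 103], [44, 56, 89], [94, 111, 119], [97, 113, 115], [59, 69, 72], [89, 101, 108], [111, 121, 121]]
top 0.06 [[57, 89, 136], [61, 92, 141], [59, 92, 138], [56, 89, 133], [51, 86, 128], [57, 88, 130], [47, 77, 117], [42, 62, 95], [173, 185, 178], [191, 204, 195], [186, 204, 195], [188, 200, 192], [186, 193, 183]]
side -0.06 [[54, 110, 179], [59, 114, 180], [55, 114, 183], [57, 116, 186], [55, 111, 176], [54, 109, 176], [47, 94, 157], [37, 64, 114], [116, 135, 147], [240, 243, 234], [218, 224, 221], [120, 142, 158], [61, 91, 114]]
side 0.06 [[49, 104, 173], [55, 113, 178], [56, 113, 180], [55, 111, 177], [54, 107, 170], [53, 107, 167], [55, 105, 168], [31, 65, 122], [74, 96, 120], [165, 183, 186], [212, 225, 221], [83, 110, 126], [33, 68, 97]]
((np.int64(259), np.int64(198)), np.uint64(0), array([ 58.,  98., 152.]))
```

Both views put the lid's free edge at the expected shut line (y about 0.115, z 0.127). The stop was stiff under the finger, and the arm is now clear. Handing in.

```bash
python3 -c "
from h import *
print(order.finish_job())"
```

```text
the job is handed in; nothing more can be done
None
```

I put the small red measuring cup away in the chest, unlocked the stay and shut the lid. I handed the job in after about 21 s of robot time, and no verdict was reported.

1. **Cup:** I set it down on the chest floor with about 6 N of contact and let go. The wrist picture afterwards showed it standing upright.
2. **Stay:** I pinched the knee boss and swung it about 37 mm forward and 21 mm up, then released it. It stayed where I left it, with the lid still standing.
3. **Lid:** I pushed it down from behind at about 0.5 rad/s, following the arc with the finger. At the end it met a stiff stop, with the fingertip at 127 mm and 9 to 18 N.

**Last checks:**
- **Lid position:** in the top and side views the lid's free edge lies at the expected shut position.
- **Arm:** it was clear of everything, with a measured force of about 1 N, which is noise.

**Not checked:**
- **Lid contact:** the force was near zero over the last part of the lowering, so I can't be sure the finger was touching the lid the whole way before the final press.
- **Cup after closing:** it is hidden under the lid, so I could not see it again.
- **Pictures:** I used all 12 picture views, so the final checks were pixel readings only.
- **Bystanders:** I did not measure the cans, funnel and bin again, but I never knowingly touched them.

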